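Fit an ignition coil and tug-test its snap connection

ROBOT

A 6-joint arm with a two-finger parallel gripper is mounted at the origin on the work surface. World frame = base frame: x ahead of the robot, y to its left, z up, the work surface at z = 0. Lengths are in mm, angles in rad, forces in N, time in s.
With the tool pointing down it reaches from about 325 to 775 mm from the base axis. Payload 5.5 kg.
Tool frame: the origin (TCP) lies at the very end of the fingers, on their centre line; the grasp point (between the pads) lies 19 mm behind it; x points along the fingers, y is the direction in which the jaws open and shut, and the axes are right-handed (so a half turn about x gives the same grasp; the last joint's range is limited). The gripper opens to 85 mm and grips with 20 to 120 N. Pads are 22 mm wide; open, the fingers measure 114 mm over their backs; the gripper's body (76 mm by 85 mm) begins 54 mm behind the grasp point. The pads swing forward as they close: fully open they stand 13 mm farther back than shut.
Start: joints at [-1.405, 0.091, 1.231, -0, 1.82, -0.057], TCP at [132.575, -585.184, 231.275] pointing down, gripper open.
Joint ranges: [-2.87, 2.87], [-0.86, 2.18], [0.17, 2.46], [-1.51, 4.65], [0.06, 2.69], [-2.65, 2.65]. Speed limits (rad/s): [2.57, 2.57, 3.01, 3.14, 3.14, 3.14].

INTERFACE

Orientations are given as a unit quaternion [w, x, y, z].
In Python, from cell import status, eyes, ticket gives the robot as it stands.
- The arm moves only by the shell command python3 -m creep 'ROWS' [FORCE]. ROWS is JSON, a list of rows, each a list of 5 numbers: the shift along the tool's x, y, z in m, then the turn about the tool's x in rad, then the opening, from 0 (shut) to 1 (fully open). In form: [[x, y, z, roll, jaw], ...]. A call has 1 to 12 rows; each row is the pose to reach, as a shift and turn from the pose commanded when the call began, along the tool's axes at that moment; what a row does not reach only later rows make up. A row lasts 1/8 s, in which the tool goes at most 62.5 mm and 10.7 degrees, less where a joint would pass 70% of its speed; a pose out of reach is approached as far as the arm can. A call with a gripper value outside its range is refused whole. The fingers move at their own pace and stop on an object; FORCE is the grip in N (left out, the last holds). Time passes only in rows, so rows that repeat a pose let the fingers close. It gives the time, the measured TCP pose, the force and the opening at its end, in the units of the state.
- status.get_obs(): the state, without advancing time (a new reading comes with each control period).
- eyes.camera(name): name is "scene" or "top"; returns the picture (480x640x3 uint8, red, green, blue); there is no depth.
- eyes.calibration(name): a dict with "fx", "fy", "cx", "cy" (pixels), "D" ([k1, k2, p1, p2, k3] as OpenCV has them; the pictures are not rectified), "R" (3x3) and "t" (3): a world point X has camera coordinates R X + t. Camera axes: x right, y down, z forward; pixel columns grow to the right and rows downward; lengths in mm; the calibration is good to about 2 mm. A picture is of the moment at which its call begins. calibration takes no time and is no camera call.
- ticket.hand_in(): hands the job in, once; it reports no verdict.
The state is a dict: "time_s": time; "q": joint angles; "joint_velocities": joint speeds; "tau": joint torques, N m; "eef_pos": TCP position; "eef_rot": TCP orientation; "wrist_force": force on the tool from outside, world axes, zero at the start; "wrist_torque": the same for the moment, N m; "grip_width": finger opening in mm.
Only numpy, scipy, OpenCV 4.12 (cv2) and the standard library are available. Lean on these libraries where they do the work, as an engineer would, in place of code of your own. Each camera call takes 0.05 s, during which the arm holds its last target.

TASK

Take the new black ignition coil with the blue top out of the wooden block and push it gently into the empty plug well of the engine's cylinder head, bolt eye over its brass-ringed thread, until it snaps onto the spark plug and its housing sits fully home on the deck. Then keep hold of it and tug it straight up for about a second with about 15 N (never over 25 N) to prove that the spark plug retains it, and leave it fully home and released; do not disturb the old coil or the other things on the bench.

Things in the scene. Friction and masses are not known exactly. Their poses are not given: they have to be found in the camera images.
- coil: New ignition coil, loose, 0.16-0.26 kg, upright in a hole of the block. Black housing 46 x 30 x 32 mm (x, y, z), blue top; grip its flat sides (y = +-15 mm). Bolt ear to -x (8 mm high, 45 mm from axis), connector to +x (4-19 mm up, 40 mm from axis), 21 mm round stem and rubber boot 80 mm down. Origin: on the stem axis at the housing's underside (90 mm above bench in the block); z up.
- coil_eye (a point): Centre of the bolt eye (brass bush) in the coil's ear, 36 mm from the stem axis towards the coil's -x, 4 mm above the housing's underside.
- coil_boot (a point): Open end of the new coil's boot, on the axis 80 mm below the housing's underside; it stands 45 mm deep in the block. Sprung catches inside meet the plug's terminal 11-17 mm above home; the push rises to 5-8 N, eases, and at 1-5 mm they snap under it and it goes home freely. A weaker push leaves it proud, unlatched. Keep its force on the engine (deck and walls) under 60 N.
- engine: Aluminium cylinder head with dark cam cover, fixed, 180 x 310 mm, on timbers. Origin: bench level under the middle of its flat deck (66 x 290 mm, 160 mm high); side bulges 146 mm high. y runs along three plug wells (y = -80, 0, +80 mm). Those at -80 and 0 carry fitted coils (tops 194 mm high), turned as the new one must be: ear to the engine's -x, connector to +x. Place and yaw vary.
- well (a point): The empty plug well, at y = +80 mm of the engine: centre of its mouth, at deck height; axes as the engine's. Vertical round bore, 24 mm in diameter with a 2 mm chamfer at the mouth, 116 mm deep. The fitted coil's origin lies here (sideways play up to 1.5 mm).
- boss_hole (a point): Where the centre of the new coil's bolt eye belongs: 4 mm above the brass-ringed threaded hole in the deck, 36 mm from the well's axis towards the engine's -x.
- plug: Spark plug fixed in the empty well: white ceramic, steel terminal cone 12 mm across, its tip some 54 mm below the deck. How high it sits differs by a few mm, so the snapped-in coil has anything from 0.5 to 5 mm of free play upward before the plug holds it, stiffly (some 30 N per mm); over 25 N spoils it. What counts: upward pull less the coil's weight. Origin: on the axis near bench level.
- block: Drilled timber block, fixed, 75 x 180 x 55 mm, with two upright 22.5 mm holes, 45 mm deep, at y = +-48 mm that hold the new and the old coil, either way round. Origin: centre of its underside.
- old_coil: The old worn coil, grey-brown all over, same shape and origin as the new coil, standing loose in the other hole of the block. Leave it there.
- spray: Spray can, 55 mm in diameter, 190 mm high, standing on the bench. Origin: centre of its foot. Leave it alone.
- dish: Steel dish with the coil bolts, 110 mm across, 28 mm high, on the bench. Origin: centre of its foot. Leave it alone.
- ratchet: Ratchet handle lying on the bench beyond the engine, 240 mm long, head to its +x, up to 37 mm high. Origin: on its underside near its middle. Leave it alone.
There are look-alikes about, which are no part of the job. There is more than one size of the coil; the one meant has the size given above.

How it is judged:
By the outcome, as a careful person would: the job done as asked, in the order asked, and still so for the second after the job is handed in, with the robot touching nothing.
It also fails if it takes over 72 s, if anything falls off the work surface, if the arm or the gripper's body presses on something with over 40 N, if the wrist force passes 120 N, or if a joint passes its speed limit or range.

## Working session

There is one attempt and no reset: what is moved stays moved. The work goes in short steps, Python scripts to look and compute and a shell command to move; the robot and the scene stay as the last step left them, time stands still between calls to the robot, and variables do not carry over. Pictures are saved under pics/ and viewed, and the job is handed in when it is done.

```bash
ls; mkdir -p pics; python3 - <<'E'
from cell import status, eyes
import cv2
print(status.get_obs())
for n in("scene","top"):
    im=eyes.camera(n); cv2.imwrite(f"pics/{n}0.png",im[:,:,::-1]); print(n,eyes.calibration(n))
E
```

```text
pics
{'time_s': 0.0, 'q': array([-1.40468908e+00,  9.18861199e-02,  1.23191380e+00, -2.13802352e-05,
        1.81981788e+00, -5.67088141e-02]), 'joint_velocities': array([-2.79773952e-05, -6.76893803e-04, -1.96816991e-04,  8.55730661e-05,
        1.78764848e-04,  3.13018121e-04]), 'tau': array([-2.19048990e-03, -4.58727586e+01, -4.18027532e+01, -6.19873445e-04,
        1.14576949e-02, -2.33298488e-05]), 'eef_pos': array([ 132.52341115, -584.87847663,  230.11880056]), 'eef_rot': array([-0.07789811, -0.70267649, -0.07932715,  0.70276941]), 'wrist_force': array([-0.48651464, -0.3238326 , -0.12874849]), 'wrist_torque': array([ 0.01478413, -0.00905132,  0.01506419]), 'grip_width': 85.45062229323227}
scene {'fx': 562.721206808408, 'fy': 562.721206808408, 'cx': 315.649122574744, 'cy': 243.12535367895418, 'D': array([-0.1320074,  0.       ,  0.       ,  0.       ,  0.       ]), 'R': array([[ 0.37493241,  0.92704985, -0.00206323],
       [ 0.71435251, -0.290327  , -0.63671872],
       [-0.59086901,  0.23725261, -0.77109339]]), 't': array([-279.83173857, -327.25236793, 1413.58917853])}
top {'fx': 507.7397286929741, 'fy': 507.7397286929741, 'cx': 323.2205861452002, 'cy': 241.20356351318458, 'D': array([-0.11551931,  0.        ,  0.        ,  0.        ,  0.        ]), 'R': array([[-0.013271  , -0.99978425,  0.01597935],
       [-0.9948725 ,  0.01160002, -0.10046967],
       [ 0.10026263, -0.01723075, -0.99481179]]), 't': array([ 77.10746657, 620.95500228, 972.74304893])}
```

View pics/scene0.png

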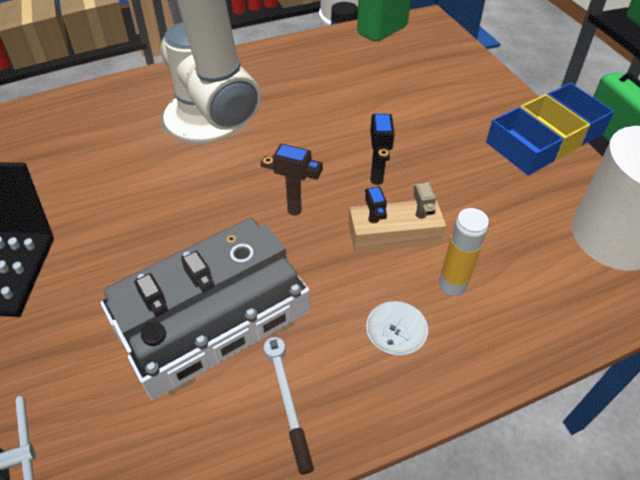

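View pics/top0.png

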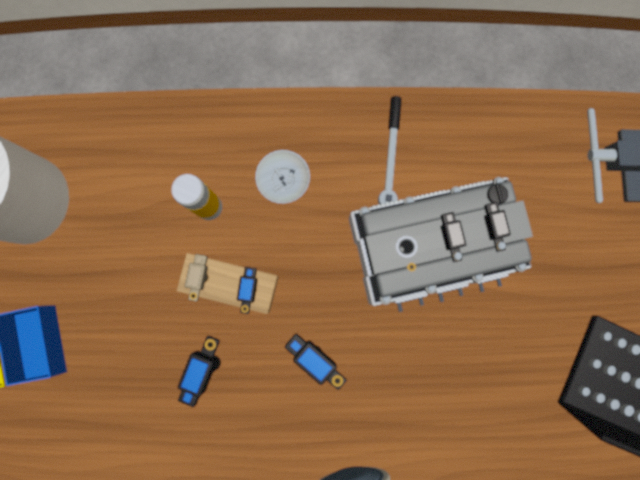

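The scene view shows the block at (397,225) with the new blue-topped coil at (376,203) and the old coil at (425,200). The engine is at (205,300), its empty well at (241,253) and brass ring at (231,239). In the top view the blue coil is at (247,288), the well at (406,246) and the brass ring at (411,267). The two bigger blue coils outside the block are look-alikes.

```bash
cat > h.py <<'E'
import numpy as np, cv2
from cell import status, eyes
def KD(n):
    c=eyes.calibration(n); return np.array([[c['fx'],0,c['cx']],[0,c['fy'],c['cy']],[0,0,1]]),np.array(c['D']),np.array(c['R']),np.array(c['t'])
def ray(n,p):
    K,D,R,t=KD(n); u=cv2.undistortPoints(np.array([[p]],float),K,D)[0,0]
    return -R.T@t, R.T@np.array([u[0],u[1],1.])
def plane(n,p,z):
    o,d=ray(n,p); return o+d*(z-o[2])/d[2]
def tri(ps,pt):
    o1,d1=ray("scene",ps);o2,d2=ray("top",pt);d1/=np.linalg.norm(d1);d2/=np.linalg.norm(d2)
    s=np.linalg.lstsq(np.c_[d1,-d2],o2-o1,rcond=None)[0]
    a=o1+s[0]*d1;b=o2+s[1]*d2
    return (a+b)/2,np.linalg.norm(a-b)
def proj(n,X):
    K,D,R,t=KD(n); return cv2.projectPoints(np.array(X,float).reshape(-1,1,3),cv2.Rodrigues(R)[0],t,K,D)[0][:,0]
def crop(n,f,x,y,w,h,s,out):
    im=cv2.imread(f); c=im[y:y+h,x:x+w]; cv2.imwrite(out,cv2.resize(c,None,fx=s,fy=s,interpolation=cv2.INTER_CUBIC))
E
python3 - <<'E'
from h import *
crop("s","pics/scene0.png",330,170,130,90,6,"pics/c1.png")
crop("s","pics/top0.png",170,245,120,80,6,"pics/c2.png")
crop("s","pics/scene0.png",95,205,220,190,3.5,"pics/c3.png")
crop("s","pics/top0.png",340,170,200,145,4,"pics/c4.png")
E
```

```text
(no output)
```

View pics/c1.png

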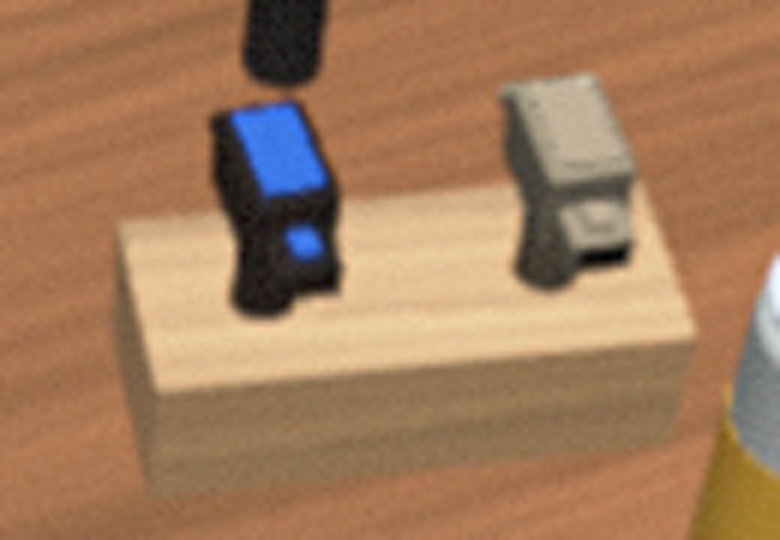

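View pics/c2.png

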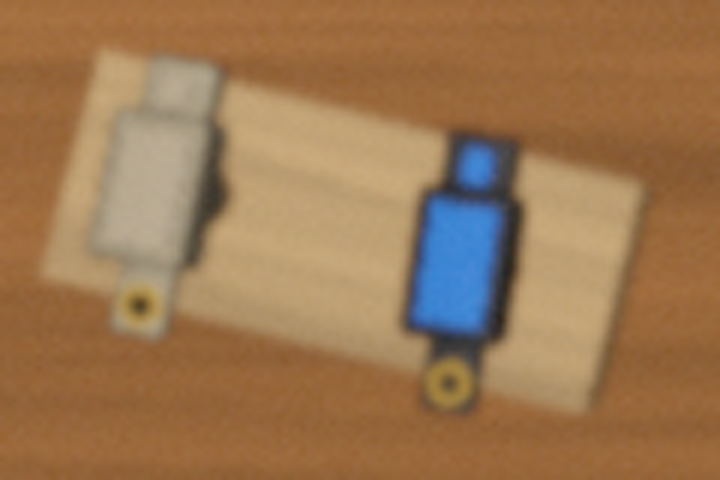

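View pics/c3.png

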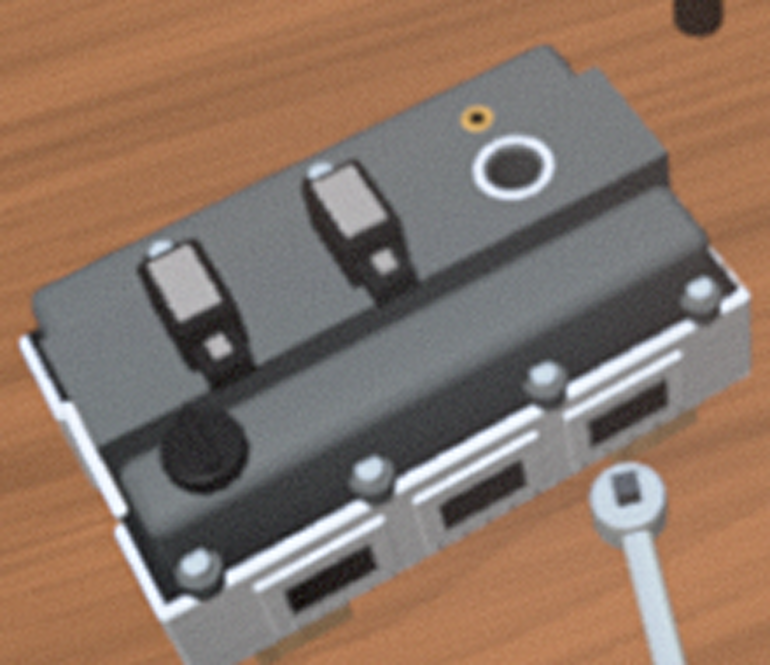

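View pics/c4.png

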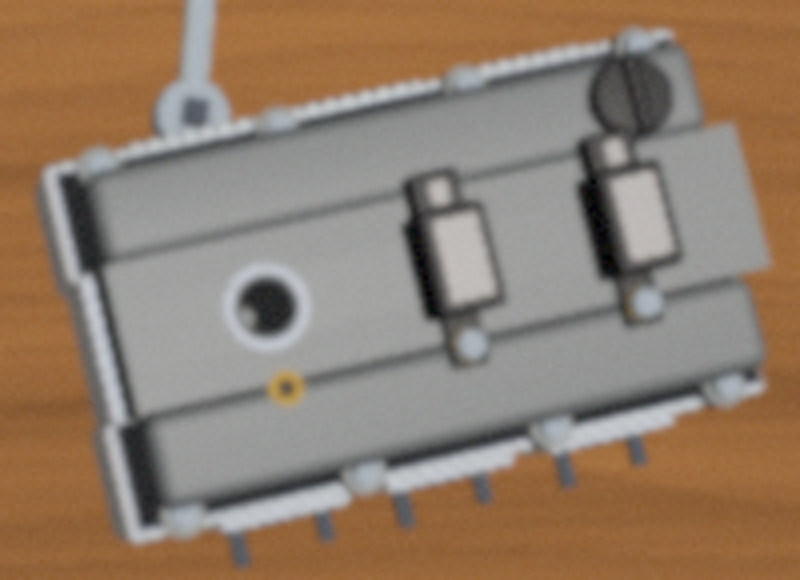

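```bash
cat >> h.py <<'E'
def blobs(im,mask,amin=8):
    n,l,st,c=cv2.connectedComponentsWithStats(mask.astype(np.uint8))
    return [(int(st[i,4]),c[i].round(2),l==i) for i in range(1,n) if st[i,4]>=amin]
def blue(im):
    h=cv2.cvtColor(im,cv2.COLOR_BGR2HSV); return (h[...,0]>100)&(h[...,0]<125)&(h[...,1]>120)&(h[...,2]>90)
def brass(im):
    h=cv2.cvtColor(im,cv2.COLOR_BGR2HSV); return (h[...,0]>15)&(h[...,0]<28)&(h[...,1]>120)&(h[...,2]>120)
E
python3 - <<'E'
from h import *
for n,win in(("scene",[(365,180,395,225),(215,225,260,270)]),("top",[(230,260,262,318),(385,230,430,275)])):
    im=cv2.imread(f"pics/{n}0.png")
    for nm,f in(("blue",blue),("brass",brass),("white",lambda i:(i.min(2)>190))):
        m=f(im)
        for w in win:
            k=np.zeros_like(m);k[w[1]:w[3],w[0]:w[2]]=1
            for a,c,mm in blobs(im,m&k,6):
                r=cv2.minAreaRect(np.argwhere(mm)[:,::-1].astype(np.float32))
                print(n,nm,a,c,[np.round(x,1) for x in r])
E
```

```text
scene blue 177 [376.06 194.62] [array([376.1, 194.7]), array([17.1, 11.2]), np.float64(66.8)]
scene blue 32 [380.38 209.88] [array([380.5, 210. ]), array([5.8, 5.4]), np.float64(63.4)]
scene brass 27 [231.07 238.41] [array([231. , 238.5]), array([5., 6.]), np.float64(90.0)]
scene white 126 [240.98 252.4 ] [array([241. , 252.5]), array([17., 22.]), np.float64(90.0)]
top blue 43 [248.93 272.56] [array([249. , 272.5]), array([5.8, 7.2]), np.float64(26.6)]
top blue 276 [245.66 288.7 ] [array([245.6, 288.7]), array([12.6, 22.5]), np.float64(8.7)]
top brass 57 [243.93 308.6 ] [array([244., 309.]), array([8., 8.]), np.float64(90.0)]
top brass 28 [411.18 266.64] [array([411. , 266.5]), array([5., 6.]), np.float64(90.0)]
```

```bash
python3 - <<'E'
from h import *
im=cv2.imread("pics/top0.png")
for th in(165,175,185):
    m=im.min(2)>th;k=np.zeros_like(m);k[232:262,392:424]=1
    print(th,[(a,c) for a,c,_ in blobs(im,m&k,10)])
m=(im.min(2)>175)&k;w=(242,0)
c=cv2.fitEllipse(np.argwhere(m)[:,::-1].astype(np.float32));print(c)
wt=c[0]
S=cv2.imread("pics/scene0.png");m=S.min(2)>185;k=np.zeros_like(m);k[240:266,226:256]=1
c=cv2.fitEllipse(np.argwhere(m&k)[:,::-1].astype(np.float32));print(c);ws=(240.98,252.4)
# fitted coil tops: light grey pale
for n,im,wins in(("scene",S,[(135,270,165,300),(180,245,210,280)]),("top",im,[(440,205,470,255),(485,195,515,245)])):
    h=cv2.cvtColor(im,cv2.COLOR_BGR2HSV);m=(im.min(2)>135)
    for a in wins:
        k=np.zeros_like(m);k[a[1]:a[3],a[0]:a[2]]=1
        print(n,[(A,C) for A,C,_ in blobs(im,m&k,15)])
def T(nm,s,t): 
    X,e=tri(s,t);print(nm,X.round(1),"gap",e.round(2))
T("bluetop",(376.06,194.62),(245.66,288.7));T("conn blue",(380.38,209.88),(248.93,272.56))
T("well",ws,wt);T("boss",(231.07,238.41),(411.18,266.64))
print("eye@94",plane("top",(243.93,308.6),97.5), "well160",plane("top",wt,160),plane("scene",ws,160))
print("boss160",plane("top",(411.18,266.64),160),plane("scene",(231.07,238.41),160))
print("blue122",plane("top",(245.66,288.7),122),plane("scene",(376.06,194.62),122),"conn",plane("top",(248.93,272.56),109))
E
```

```text
165 [(246, array([406.24, 246.29]))]
175 [(156, array([406.64, 246.45]))]
185 [(61, array([407.56, 247.93]))]
((406.2908630371094, 246.27976989746094), (19.946945190429688, 20.265729904174805), 124.01844787597656)
((241.23289489746094, 252.4405975341797), (16.051807403564453, 20.773008346557617), 79.74916076660156)
scene [(269, array([146.46, 284.39]))]
scene [(257, array([193.39, 261.07])), (15, array([204.33, 278.13]))]
top [(211, array([453.42, 208.11])), (284, array([464.95, 231.1 ])), (30, array([449.33, 217.57])), (258, array([455.53, 233.89])), (107, array([442.55, 246.4 ]))]
top [(17, array([485.65, 199.65])), (29, array([510.52, 197.48])), (313, array([509.44, 221.17])), (28, array([493.36, 207.61])), (240, array([500.17, 223.53])), (65, array([487.12, 238.72]))]
bluetop [529.4 209.8 127.1] gap 0.73
conn blue [558.4 205.5 115.7] gap 0.87
well [597.8 -70.9 165.4] gap 0.1
boss [562.9 -77.9 165.5] gap 0.82
eye@94 [493.28629912 216.77506162  97.5       ] well160 [598.34083785 -71.86504254 160.        ] [593.51860069 -70.23928454 160.        ]
boss160 [563.02595001 -79.35582636 160.        ] [558.41346851 -76.82930514 160.        ]
blue122 [529.26693848 210.20033732 122.        ] [525.13179726 212.7680193  122.        ] conn [558.47488741 206.01230638 109.        ]
```

```bash
cat >> h.py <<'E'
from scipy.spatial.transform import Rotation as Ro
def tool():
    o=status.get_obs();q=o['eef_rot'];M=Ro.from_quat([q[1],q[2],q[3],q[0]]).as_matrix()
    return o,np.array(o['eef_pos']),M
def go(target,yaw=None):
    "world target of TCP mm, yaw deg of jaw axis line (tool y or -y) -> shift in tool axes m, roll"
    o,p,M=tool(); d=M.T@(np.array(target)-p)/1000
    print("t",round(o['time_s'],2),"pos",p.round(1),"shift",d.round(4))
    ty=M[:,1]; cur=np.degrees(np.arctan2(ty[1],ty[0])); print("tool y yaw",cur.round(2),"tool x",M[:,0].round(3))
    if yaw is not None:
        for y in(yaw,yaw+180):
            dw=(y-cur+180)%360-180  # world turn about +z; tool x is -z
            print(" roll",np.radians(-dw).round(4),"(world turn",dw.round(2),")")
E
python3 - <<'E'
from h import *
T=lambda nm,s,t:print(nm,*[np.round(v,1) for v in tri(s,t)])
S=cv2.imread("pics/scene0.png");P=cv2.imread("pics/top0.png")
print([(a,c) for a,c,_ in blobs(S,blue(S),60)]);print([(a,c) for a,c,_ in blobs(P,blue(P),60)])
y=[plane("top",p,194) for p in((455.53,233.89),(500.17,223.53))]
print(y, np.degrees(np.arctan2(*( (y[0]-y[1])[[1,0]])))-90)
y=[plane("scene",p,194) for p in((193.39,261.07),(146.46,284.39))]
print(y, np.degrees(np.arctan2(*( (y[0]-y[1])[[1,0]])))-90)
T("fit0",(193.39,261.07),(455.53,233.89))
go([529,210,300],-9.4+90)
print(plane("top",(190,188),190))
E
```

```text
[(246, array([485.73,  38.16])), (1535, array([584.22, 107.99])), (3081, array([523.64, 140.15])), (273, array([382.73, 122.48])), (305, array([291.57, 152.29])), (177, array([376.06, 194.62]))]
[(276, array([245.66, 288.7 ])), (3275, array([ 30.53, 344.46])), (78, array([295.44, 345.92])), (597, array([314.4 , 363.92])), (708, array([193.23, 378.03]))]
[array([ 615.13668299, -149.69592375,  194.        ]), array([ 631.98256263, -227.7969833 ,  194.        ])] 12.171845911272257
[array([ 609.46368132, -149.0725913 ,  194.        ]), array([ 626.14223588, -227.01843957,  194.        ])] 12.077799394647187
fit0 [ 614.3 -148.7  199.6] 1.2
t 0.1 pos [ 132.5 -584.9  230.2] shift [-0.0685 -0.6878 -0.5623]
tool y yaw -77.23 tool x [-0.     0.002 -1.   ]
 roll -2.7547 (world turn 157.83 )
 roll 0.3869 (world turn -22.17 )
[698.65132204 295.72473159 190.        ]
```

```bash
python3 -m creep '[[-0.04,-0.03,-0.045,0.1,1],[-0.07,-0.06,-0.09,0.2,1],[-0.07,-0.09,-0.135,0.3,1],[-0.07,-0.12,-0.18,0.387,1],[-0.07,-0.15,-0.225,0.387,1],[-0.07,-0.18,-0.27,0.387,1],[-0.07,-0.21,-0.32,0.387,1],[-0.07,-0.25,-0.37,0.387,1],[-0.07,-0.3,-0.41,0.387,1],[-0.07,-0.35,-0.44,0.387,1],[-0.07,-0.4,-0.47,0.387,1],[-0.07,-0.45,-0.49,0.387,1]]' 30; python3 - <<'E'
from h import *
print(tri((382.73,122.48),(193.23,378.03)),tri((291.57,152.29),(314.4,363.92)))
go([529,210,200],-9.4+90)
E
```

```text
time_s: 1.6
eef_pos: [511.3, -36.0, 300.4]
eef_rot: [0.058, -0.704, 0.058, 0.705]
wrist_force: [0.8, -0.3, -0.1]
grip_width: 85.0
(array([378.86282354, 295.34402766, 161.63974163]), np.float64(1.47526466520255)) (array([401.82949509,  89.70330454, 167.76152216]), np.float64(0.9703880953586689))
t 1.6 pos [511.3 -36.  300.4] shift [ 0.1005 -0.2455  0.0225]
tool y yaw -99.38 tool x [-0.001  0.    -1.   ]
 roll -3.1412 (world turn 179.98 )
 roll 0.0004 (world turn -0.02 )
```

```bash
python3 -m creep '[[0,-0.06,0.005,0,1],[0,-0.12,0.01,0,1],[0.02,-0.18,0.018,0,1],[0.06,-0.235,0.022,0,1],[0.1,-0.245,0.0225,0,1],[0.13,-0.2455,0.0225,0,1],[0.15,-0.2455,0.0225,0,1],[0.15,-0.2455,0.0225,0,1]]'; python3 - <<'E'
from h import *
for n in("scene","top"):
    im=eyes.camera(n); cv2.imwrite(f"pics/{n}1.png",im[:,:,::-1])
crop("s","pics/scene1.png",320,120,140,120,5,"pics/d1.png")
crop("s","pics/top1.png",180,230,140,110,5,"pics/d2.png")
go([529,210,96],-9.4+90)
E
```

```text
time_s: 2.6
eef_pos: [528.2, 207.3, 149.5]
eef_rot: [0.058, -0.704, 0.059, 0.706]
wrist_force: [-0.1, 0.9, 0.3]
grip_width: 85.2
t 2.7 pos [529.5 207.6 152.7] shift [ 0.0567 -0.0022  0.001 ]
tool y yaw -99.45 tool x [ 0.002  0.001 -1.   ]
 roll 3.1408 (world turn -179.95 )
 roll -0.0008 (world turn 0.05 )
```

View pics/d1.png

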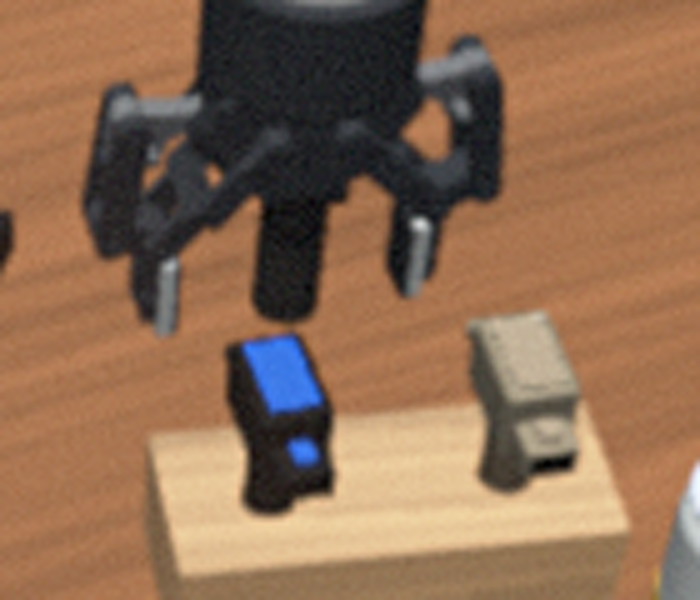

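View pics/d2.png

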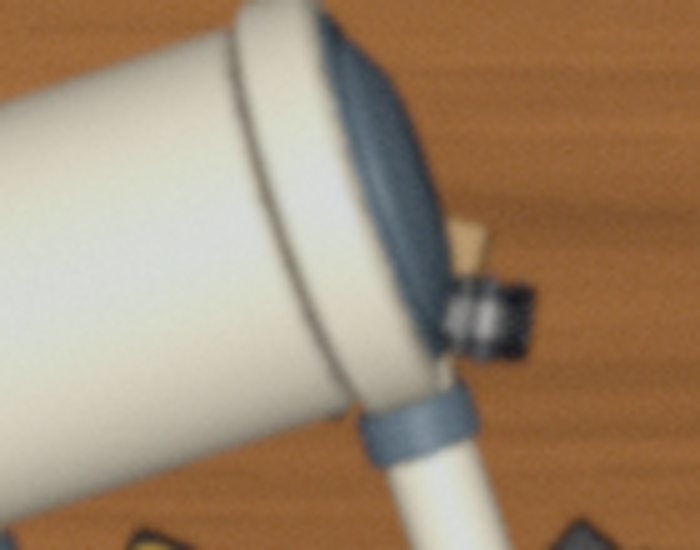

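```bash
python3 - <<'E'
from h import *
o,p,M=tool()
for back in(13,):
  for xw in(-11,0,11):
    for s in(-42.5,0,42.5):
        X=p-M[:,0]*back+M[:,1]*s+M[:,2]*xw
        print(back,xw,s,X.round(1),((proj("scene",X)[0]-[320,120])*5).round(1))
print(M.round(3))
# coil blue centre in new pic and where it predicts
im=cv2.imread("pics/scene1.png");print([(a,c,plane("scene",c,122)) for a,c,_ in blobs(im,blue(im),60) if 365<c[0]<390 and c[1]>150])
E
```

```text
13 -11 -42.5 [547.3 247.7 165.7] [402.5 303.8]
13 -11 0 [540.3 205.8 165.7] [291.  321.4]
13 -11 42.5 [533.4 163.9 165.6] [177.8 339.4]
13 0 -42.5 [536.5 249.5 165.7] [393.1 283.4]
13 0 0 [529.5 207.6 165.7] [282.3 300.8]
13 0 42.5 [522.5 165.7 165.6] [169.8 318.5]
13 11 -42.5 [525.6 251.4 165.7] [383.8 263.2]
13 11 0 [518.6 209.4 165.6] [273.7 280.4]
13 11 42.5 [511.7 167.5 165.6] [161.9 297.9]
[[ 0.002 -0.164 -0.986]
 [ 0.001 -0.986  0.164]
 [-1.    -0.001 -0.002]]
[(178, array([376.07, 194.66]), array([525.23402914, 212.73908841, 122.        ]))]
```

The top view is blocked by the arm. In the scene view the fingertips at (353,186) and (402,178) straddle the coil, whose blue top is at (376,195). They sit about 1.5 px higher than projected, which matches the top camera's x of about 529, so I'll shift about 3 mm in y and descend.

```bash
python3 -m creep '[[0.01,-0.003,0,0,1],[0.03,-0.0035,0,0,1],[0.05,-0.0035,0,0,1],[0.0545,-0.0035,0,0,1],[0.0545,-0.0035,0,0,1],[0.0545,-0.0035,0,0,1]]'; python3 - <<'E'
from h import *
for n in("scene",):
    im=eyes.camera(n); cv2.imwrite(f"pics/{n}2.png",im[:,:,::-1])
crop("s","pics/scene2.png",320,120,140,120,5,"pics/d3.png")
go([529,211.2,96],-9.4+90)
E
```

```text
time_s: 3.45
eef_pos: [529.9, 211.4, 97.6]
eef_rot: [-0.058, 0.705, -0.058, -0.704]
wrist_force: [0.8, -0.2, 0.6]
grip_width: 85.3
t 3.5 pos [530.  211.5  97.7] shift [0.0017 0.0004 0.0009]
tool y yaw -99.41 tool x [ 0.001  0.001 -1.   ]
 roll 3.1415 (world turn -179.99 )
 roll -0.0001 (world turn 0.01 )
```

View pics/d3.png

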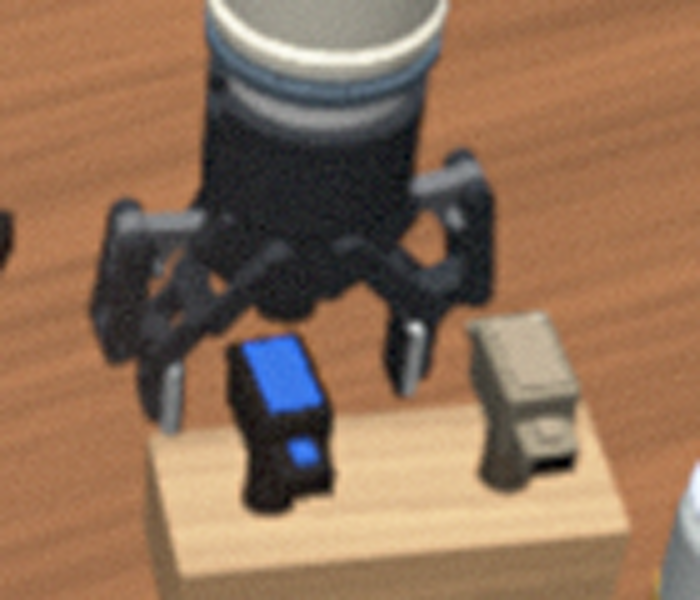

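```bash
python3 -m creep '[[0.002,0,0,0,0.8],[0.002,0,0,0,0.6],[0.002,0,0,0,0.5],[0.002,0,0,0,0.42],[0.002,0,0,0,0.38]]' 20;python3 -m creep '[[0,0,0,0,0.35],[0,0,0,0,0.32],[0,0,0,0,0.3],[0,0,0,0,0.3]]' 20; python3 - <<'E'
from h import *
im=eyes.camera("scene"); cv2.imwrite(f"pics/scene3.png",im[:,:,::-1])
print([(a,c,plane("scene",c,122)) for a,c,_ in blobs(im,blue(im[:,:,::-1]),40) if 365<c[0]<390 and c[1]>150])
crop("s","pics/scene3.png",320,120,140,120,5,"pics/d4.png")
o,p,M=tool();print(o['wrist_force'],o['wrist_torque'],p,o['grip_width'])
E
```

```text
time_s: 4.12
eef_pos: [529.5, 211.3, 94.8]
eef_rot: [-0.058, 0.705, -0.058, -0.705]
wrist_force: [-0.1, 0.7, -0.3]
grip_width: 32.9
time_s: 4.62
eef_pos: [529.6, 211.3, 94.9]
eef_rot: [-0.058, 0.705, -0.058, -0.705]
wrist_force: [-0.1, -0.2, 0.4]
grip_width: 29.4
[(164, array([376.55, 194.99]), array([526.35801169, 213.19837245, 122.        ]))]
[-0.43501446  0.28132084  0.76369952] [0.08217474 0.04569836 0.01510275] [529.58903328 211.3471771   94.88348712] 29.736088265018715
```

View pics/d4.png

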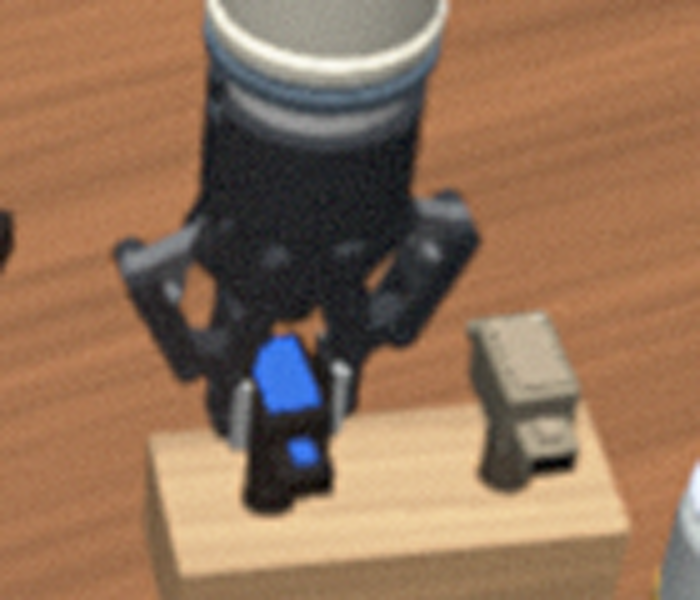

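Gripped at 29.7 mm with almost no side force. The blue top is at (376,195), between the pads, and the coil hasn't moved. Now I'll tighten the grip and lift straight up.

```bash
python3 -m creep '[[0,0,0,0,0.25],[0,0,0,0,0.25],[-0.005,0,0,0,0.25],[-0.015,0,0,0,0.25],[-0.03,0,0,0,0.25],[-0.045,0,0,0,0.25],[-0.06,0,0,0,0.25],[-0.085,0,0,0,0.25],[-0.12,0,0,0,0.25],[-0.15,0,0,0,0.25],[-0.17,0,0,0,0.25],[-0.17,0,0,0,0.25]]' 60; python3 - <<'E'
from h import *
im=eyes.camera("scene"); cv2.imwrite(f"pics/scene4.png",im[:,:,::-1])
crop("s","pics/scene4.png",300,60,160,140,4,"pics/d5.png")
o,p,M=tool();print(o['wrist_force'],o['wrist_torque'],o['grip_width'])
go([598.4,-71,265],12.1+90)
E
```

```text
time_s: 6.18
eef_pos: [530.1, 211.5, 267.8]
eef_rot: [-0.059, 0.706, -0.057, -0.703]
wrist_force: [-0.4, 0.8, -2.7]
grip_width: 29.2
[-0.85306486 -0.25431973 -2.21676005] [-0.00020592  0.01317892 -0.01858795] 28.78616635801877
t 6.22 pos [529.7 211.4 265.8] shift [ 0.0008  0.2673 -0.1139]
tool y yaw -99.41 tool x [ 0.002  0.001 -1.   ]
 roll 2.7662 (world turn -158.49 )
 roll -0.3754 (world turn 21.51 )
```

View pics/d5.png

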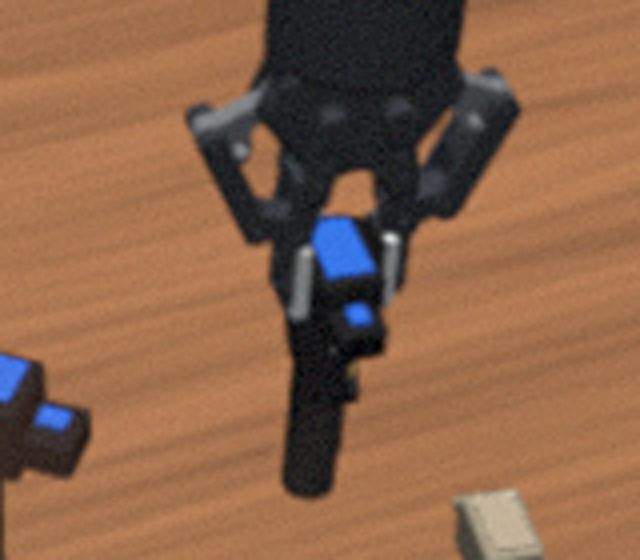

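The coil came out clean and hangs straight, weighing about 2.3 N. Next I'll carry it over the well.

```bash
python3 -m creep '[[0,0.02,-0.0085,0,0.25],[0,0.06,-0.0255,-0.06,0.25],[0,0.105,-0.0445,-0.14,0.25],[0,0.15,-0.064,-0.22,0.25],[0,0.195,-0.083,-0.3,0.25],[0,0.235,-0.1,-0.36,0.25],[0,0.258,-0.11,-0.3754,0.25],[0,0.2673,-0.1139,-0.3754,0.25],[0,0.2673,-0.1139,-0.3754,0.25],[0,0.2673,-0.1139,-0.3754,0.25]]'; python3 - <<'E'
from h import *
for n in("scene","top"):
    im=eyes.camera(n); cv2.imwrite(f"pics/{n}5.png",im[:,:,::-1])
crop("s","pics/scene5.png",160,130,170,150,4,"pics/e1.png")
o,p,M=tool();print(o['wrist_force'],o['wrist_torque'],o['grip_width'])
go([598.4,-71,265],12.1+90)
E
```

```text
time_s: 7.48
eef_pos: [598.1, -69.9, 264.7]
eef_rot: [-0.075, -0.703, -0.075, 0.703]
wrist_force: [-0.3, -1.0, -2.2]
grip_width: 29.1
[ 0.53784309  0.00486312 -2.99585031] [-0.01787487  0.00974249  0.00315454] 29.296380980522393
t 7.58 pos [598.1 -69.9 265. ] shift [-0.      0.0012 -0.    ]
tool y yaw -77.82 tool x [ 0.  0. -1.]
 roll -3.1401 (world turn 179.92 )
 roll 0.0015 (world turn -0.08 )
```

View pics/e1.png

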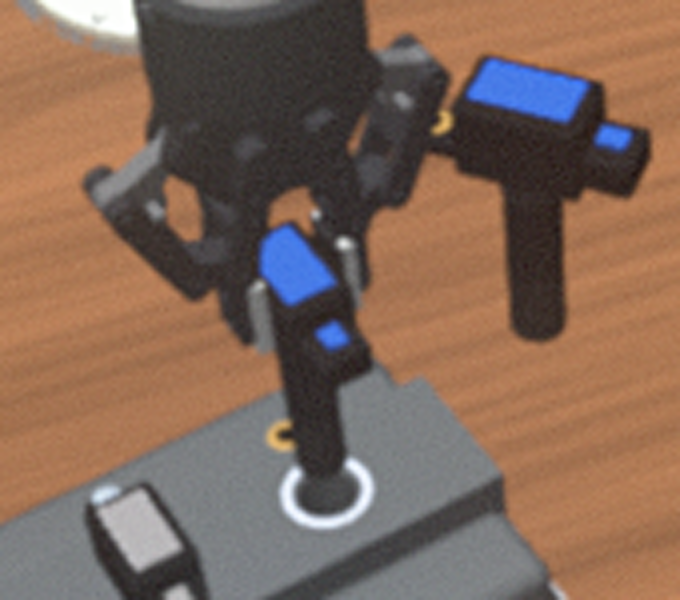

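View pics/top5.png

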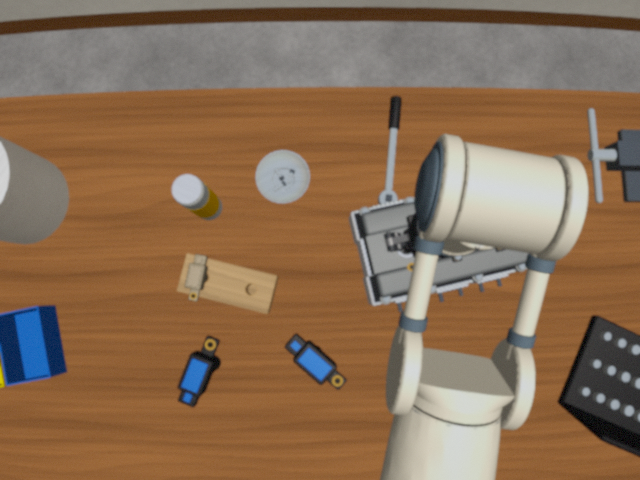

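The boot hangs about 20 mm above the white ring, whose centre is at (241,252); its lower end in the picture is near (240,247). I'll lower it to just over the mouth and compare the boot's axis with the well there.

```bash
python3 -m creep '[[0.005,0.001,0,0,0.25],[0.012,0.0012,0,0,0.25],[0.015,0.0012,0,0,0.25],[0.015,0.0012,0,0,0.25],[0.015,0.0012,0,0,0.25]]'; python3 - <<'E'
from h import *
im=eyes.camera("scene")[:,:,::-1].copy(); cv2.imwrite(f"pics/scene6.png",im)
o,p,M=tool();print(o['wrist_force'],p.round(1))
crop("s","pics/scene6.png",205,200,70,70,8,"pics/e2.png")
g=cv2.cvtColor(im,cv2.COLOR_BGR2GRAY).astype(float)
for r in range(226,250,2):
    row=g[r,215:270]; print(r,row.astype(int)[8:45])
z0=p[2]-4.9-80
X=np.array([593.5,-70.2])
print("axis proj",z0,[proj("scene",[*X,z])[0].round(1) for z in(160,z0,z0+20,z0+40)])
E
```

```text
time_s: 8.2
eef_pos: [598.5, -72.2, 250.0]
eef_rot: [0.075, 0.703, 0.074, -0.703]
wrist_force: [0.2, -0.3, -2.4]
grip_width: 29.1
[ 0.28285642  0.14856542 -1.87573697] [598.5 -72.3 250. ]
226 [135 132 129 123 127 108  69  50  43  45  39  50  40  45  52  56  58  54
  51  55  56  55  54  46  46  45  39  41  46  78 118 131 126 125 115 110
 119]
228 [133 126 126 118 117 110  79  47  48  42  48  44  48  45  47  49  51  59
  53  49  44  49  41  41  38  37  40  34  43  75 119 127 128 131 128 126
 124]
230 [117 119 116 120 121 121 107  63  46  43  41  42  48  45  43  42  43  41
  47  39  40  35  40  40  39  44  52  66  83 106 118 125 130 125 123 125
 124]
232 [123 122 126 125 126 124 105  77  51  41  42  51  43  44  40  48  45  38
  42  41  43  42  60  68  89 106 115 126 125 125 131 130 126 125 127 130
 126]
234 [126 126 131 125 127 128 127  97  63  38  40  45  46  46  40  37  42  42
  51  43  56  93 114 123 129 129 126 128 135 129 127 124 128 124 130 118
 125]
236 [126 128 128 129 142 165 167 133  83  45  39  46  49  46  44  47  43  47
  47  42  64 109 133 129 128 125 125 128 128 124 129 13
[... 381 characters left out ...]
 54  36  46  40  44  42  47  37
  46  46  40  63 106 128 127 121 124 132 125 127 127 126 130 129 127 130
 127]
244 [128 126 128 130 130 129 126 129 122  94  53  46  49  49  54  45  46  48
  48  45  44  69 132 180 190 163 136 127 125 128 124 123 127 127 126 130
 129]
246 [128 124 125 127 127 124 128 131 126 102  61  55  48  48  45  54  46  50
  44  51  44  61 132 210 242 245 238 196 150 130 124 130 127 132 126 125
 128]
248 [126 129 128 124 131 123 126 132 146 160 126  62  42  47  46  53  50  54
  51  47  49  40  58  96 129 173 228 245 233 181 130 124 131 129 129 128
 125]
axis proj 165.14469181904025 [array([241. , 252.4]), array([240.7, 250.4]), array([239.4, 242.6]), array([238. , 234.6])]
```

View pics/e2.png

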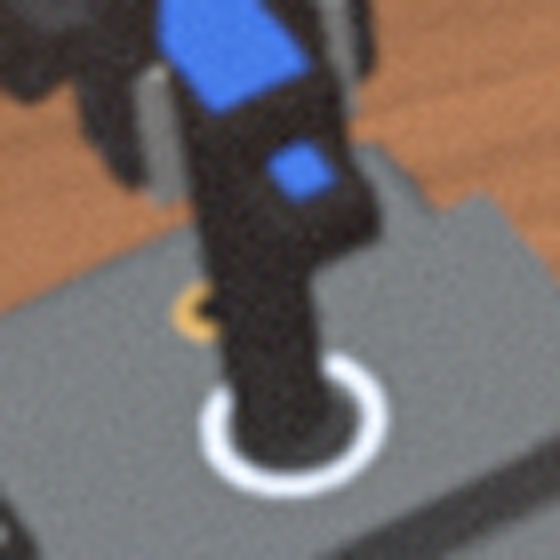

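```bash
python3 - <<'E'
from h import *
im=cv2.imread("pics/scene6.png")
c=im[225:270,220:265].astype(float); c=np.clip((c-25)*4,0,255).astype(np.uint8)
cv2.imwrite("pics/e3.png",cv2.resize(cv2.GaussianBlur(c,(3,3),0.6),None,fx=12,fy=12,interpolation=cv2.INTER_CUBIC))
im0=cv2.imread("pics/scene0.png")
for nm,I in(("0",im0),):
    m=I.min(2)>165;k=np.zeros_like(m);k[240:266,226:258]=1
    pts=np.argwhere(m&k)[:,::-1]; hull=cv2.convexHull(pts.astype(np.int32)); print(cv2.fitEllipse(hull),cv2.boundingRect(hull))
w,h=[np.array(v) for v in((241.3,252.5),0)] if 0 else (None,None)
E
```

```text
((241.3717803955078, 252.38003540039062), (17.989734649658203, 23.36458396911621), 79.76885986328125) (230, 244, 24, 18)
```

View pics/e3.png

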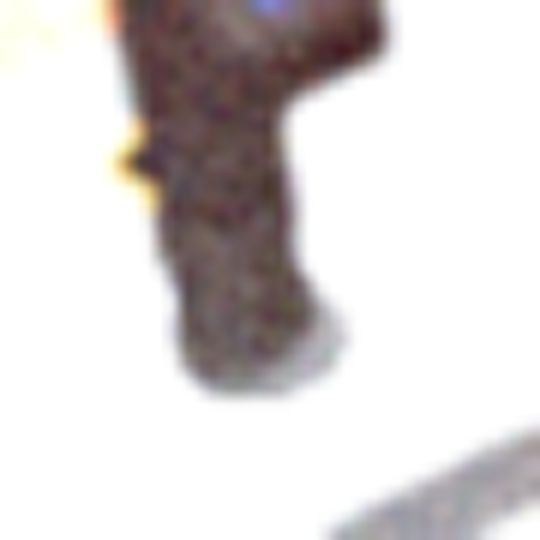

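Against the bore, the boot sits about 1.5 px left of the axis: boot mid-column 238.3 against an expected 239.8 at row 242. I'll shift about 2 mm in +y and look again.

```bash
python3 -m creep '[[0,-0.0017,-0.001,0,0.25],[0,-0.0017,-0.001,0,0.25],[0,-0.0017,-0.001,0,0.25]]'; cat >> h.py <<'E'
def axis(im,r,c0,c1,th=85):
    g=cv2.cvtColor(im,cv2.COLOR_BGR2GRAY).astype(float)[r,c0:c1]
    d=g<th; i=np.where(d)[0]; a,b=i[0],i[-1]
    l=a-1+(g[a-1]-th)/(g[a-1]-g[a]); rr=b+(th-g[b])/(g[b+1]-g[b])
    return c0+l,c0+rr
E
python3 - <<'E'
from h import *
im=eyes.camera("scene")[:,:,::-1].copy(); cv2.imwrite(f"pics/scene7.png",im)
o,p,M=tool();print(o['wrist_force'],p.round(1))
X=plane("scene",(241.37,252.4),160)[:2]
old=cv2.imread("pics/scene6.png")
for r in(234,240,242,244):
    z=np.linspace(160,215,111);P=np.array([proj("scene",[*X,v])[0] for v in z]);c=np.interp(-r,-P[::-1,1][::-1],P[::-1,0][::-1])
    l,rr=axis(im,r,228,256);lo,ro=axis(old,r,226,256);print(r,"mid",(l+rr)/2,"was",(lo+ro)/2,"want",c)
c=im[225:270,220:265].astype(float); c=np.clip((c-25)*4,0,255).astype(np.uint8)
cv2.imwrite("pics/e4.png",cv2.resize(cv2.GaussianBlur(c,(3,3),0.6),None,fx=12,fy=12,interpolation=cv2.INTER_CUBIC))
E
```

```text
time_s: 8.62
eef_pos: [599.1, -70.3, 249.8]
eef_rot: [0.075, 0.703, 0.075, -0.703]
wrist_force: [0.1, -0.2, -1.3]
grip_width: 29.1
[ 0.35297635  0.80170141 -2.35976984] [599.1 -70.3 249.8]
234 mid 238.2379896526238 was 237.06836248012718 want 238.31540233813303
240 mid 239.09196696696696 was 237.95320512820513 want 239.30903124281156
242 mid 239.54983388704318 was 238.23620611035113 want 239.64076484758507
244 mid 239.4909133271202 was 238.2367402245451 want 239.97276034039112
```

View pics/e4.png

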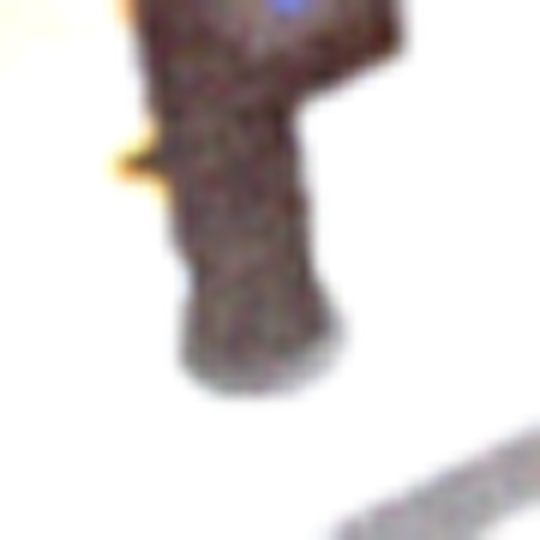

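The boot is now centred in the bore (mid 239.5 against 239.6). Time to lower it, watching the force.

```bash
python3 -m creep '[[0.004,0,0,0,0.25],[0.008,0,0,0,0.25],[0.012,0,0,0,0.25],[0.016,0,0,0,0.25],[0.02,0,0,0,0.25],[0.02,0,0,0,0.25]]';python3 - <<'E'
from h import *
o,p,M=tool();print(o['wrist_force'],o['wrist_torque'],p.round(1))
E
```

```text
time_s: 9.43
eef_pos: [598.9, -70.3, 229.2]
eef_rot: [-0.074, -0.703, -0.075, 0.703]
wrist_force: [0.2, -0.9, -1.7]
grip_width: 28.7
[ 0.23455322 -0.93321913 -1.72000376] [ 0.03558409 -0.01780121 -0.0032521 ] [598.9 -70.3 229.2]
```

In the bore with no contact. Continuing down.

```bash
python3 -m creep '[[0.006,0,0,0,0.25],[0.012,0,0,0,0.25],[0.018,0,0,0,0.25],[0.024,0,0,0,0.25],[0.03,0,0,0,0.25],[0.036,0,0,0,0.25],[0.04,0,0,0,0.25],[0.04,0,0,0,0.25]]';python3 - <<'E'
from h import *
o,p,M=tool();print(o['wrist_force'],o['wrist_torque'],p.round(1))
im=eyes.camera("scene")[:,:,::-1].copy(); cv2.imwrite(f"pics/scene8.png",im)
crop("s","pics/scene8.png",175,175,120,100,6,"pics/e5.png")
E
```

```text
time_s: 10.42
eef_pos: [598.9, -70.3, 189.3]
eef_rot: [-0.074, -0.703, -0.075, 0.703]
wrist_force: [-0.0, -0.6, -2.3]
grip_width: 29.3
[-0.00745231 -0.58619835 -2.3346471 ] [-0.01722187  0.01026477  0.01239351] [598.9 -70.3 189.3]
```

View pics/e5.png

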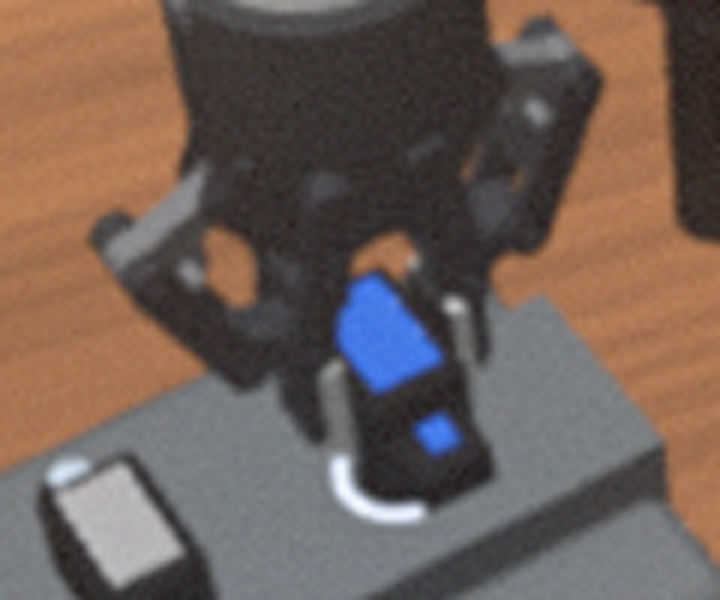

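The coil is well into the bore with no load and about 24 mm to go. I'll press in small steps now.

```bash
for i in 1; do python3 -m creep '[[0.002,0,0,0,0.25],[0.004,0,0,0,0.25],[0.006,0,0,0,0.25],[0.008,0,0,0,0.25],[0.008,0,0,0,0.25]]'; python3 -m creep '[[0.001,0,0,0,0.25],[0.002,0,0,0,0.25],[0.003,0,0,0,0.25],[0.003,0,0,0,0.25]]';python3 -m creep '[[0.001,0,0,0,0.25],[0.002,0,0,0,0.25],[0.003,0,0,0,0.25],[0.003,0,0,0,0.25]]';done
```

```text
time_s: 11.1
eef_pos: [599.0, -70.3, 181.4]
eef_rot: [-0.074, -0.703, -0.075, 0.703]
wrist_force: [-0.1, -0.7, -2.9]
grip_width: 29.2
time_s: 11.6
eef_pos: [599.0, -70.3, 178.6]
eef_rot: [-0.075, -0.703, -0.075, 0.703]
wrist_force: [0.1, -0.5, -2.5]
grip_width: 29.1
time_s: 12.1
eef_pos: [599.1, -70.1, 176.0]
eef_rot: [0.074, 0.703, 0.075, -0.703]
wrist_force: [0.2, 0.8, 0.6]
grip_width: 29.0
```

```bash
for i in 1; do python3 -m creep '[[0.001,0,0,0,0.25],[0.002,0,0,0,0.25],[0.002,0,0,0,0.25]]'; python3 -m creep '[[0.001,0,0,0,0.25],[0.002,0,0,0,0.25],[0.002,0,0,0,0.25]]';python3 -m creep '[[0.001,0,0,0,0.25],[0.002,0,0,0,0.25],[0.002,0,0,0,0.25]]';done
```

```text
time_s: 12.48
eef_pos: [599.3, -70.3, 174.3]
eef_rot: [0.075, 0.704, 0.075, -0.703]
wrist_force: [-0.6, 1.6, 2.6]
grip_width: 29.0
time_s: 12.85
eef_pos: [599.4, -70.4, 172.4]
eef_rot: [0.075, 0.704, 0.074, -0.703]
wrist_force: [-0.8, 1.9, 4.4]
grip_width: 29.4
time_s: 13.22
eef_pos: [599.5, -70.4, 170.6]
eef_rot: [0.075, 0.704, 0.074, -0.703]
wrist_force: [-0.4, 1.5, 7.0]
grip_width: 29.2
```

```bash
for i in 1; do python3 -m creep '[[0.001,0,0,0,0.25],[0.0015,0,0,0,0.25],[0.0015,0,0,0,0.25]]'; python3 -m creep '[[0.001,0,0,0,0.25],[0.0015,0,0,0,0.25],[0.0015,0,0,0,0.25]]';python3 -m creep '[[0.001,0,0,0,0.25],[0.001,0,0,0,0.25]]';done
```

```text
time_s: 13.6
eef_pos: [598.4, -70.8, 166.6]
eef_rot: [-0.074, -0.702, -0.074, 0.704]
wrist_force: [0.4, -0.5, -3.0]
grip_width: 28.6
time_s: 13.98
eef_pos: [598.9, -70.4, 166.4]
eef_rot: [-0.074, -0.703, -0.075, 0.703]
wrist_force: [0.3, -0.8, -2.6]
grip_width: 28.9
time_s: 14.22
eef_pos: [599.0, -70.3, 165.7]
eef_rot: [-0.075, -0.703, -0.075, 0.703]
wrist_force: [0.2, 0.4, -1.9]
grip_width: 29.0
```

It snapped: the push dropped from about 9 N to zero. Next I'll seat it on the deck.

```bash
python3 -m creep '[[0.0005,0,0,0,0.25],[0.001,0,0,0,0.25],[0.001,0,0,0,0.25]]';python3 -m creep '[[0.0005,0,0,0,0.25],[0.001,0,0,0,0.25],[0.001,0,0,0,0.25]]'
```

```text
time_s: 14.6
eef_pos: [599.1, -70.3, 165.1]
eef_rot: [0.075, 0.703, 0.075, -0.703]
wrist_force: [-0.2, -0.0, -1.1]
grip_width: 29.4
time_s: 14.98
eef_pos: [599.1, -70.3, 165.0]
eef_rot: [0.075, 0.704, 0.074, -0.703]
wrist_force: [-2.8, 0.8, 4.7]
grip_width: 29.2
```

```bash
python3 -m creep '[[0.0005,0,0,0,0.25],[0.001,0,0,0,0.25],[0.001,0,0,0,0.25]]'; python3 - <<'E'
from h import *
o,p,M=tool();print(o['wrist_force'],o['wrist_torque'],p.round(2))
im=eyes.camera("scene")[:,:,::-1].copy(); cv2.imwrite(f"pics/scene9.png",im)
crop("s","pics/scene9.png",175,195,120,100,6,"pics/e6.png")
E
```

```text
time_s: 15.35
eef_pos: [599.2, -70.3, 165.0]
eef_rot: [0.075, 0.704, 0.074, -0.702]
wrist_force: [-4.2, 0.2, 7.5]
grip_width: 28.7
[-4.19829847  0.23765585  7.49699759] [ 0.03801572  0.79555384 -0.01886217] [599.15 -70.32 165.03]
```

View pics/e6.png

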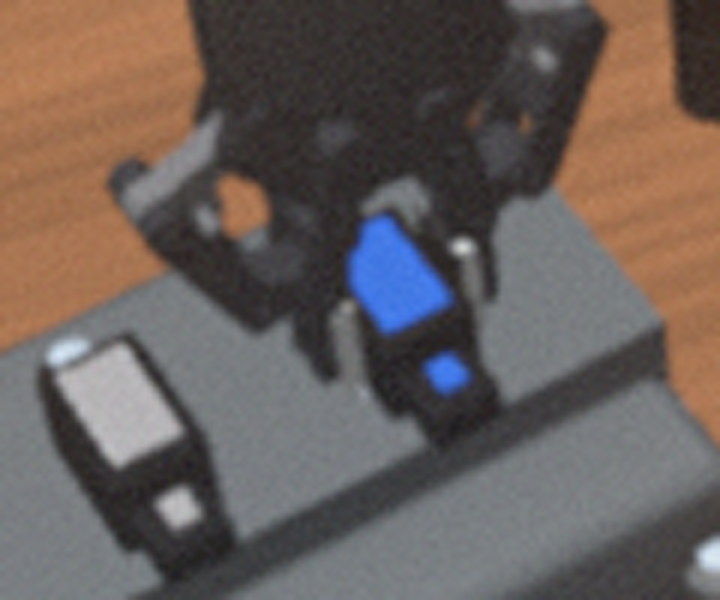

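The housing is flush with the deck, matching the fitted neighbour, and measured z stalls at 165.0 under load. I'll start the tug slowly.

```bash
python3 -m creep '[[-0.0005,0,0,0,0.25],[-0.001,0,0,0,0.25],[-0.0015,0,0,0,0.25],[-0.002,0,0,0,0.25],[-0.002,0,0,0,0.25]]';python3 -m creep '[[-0.0004,0,0,0,0.25],[-0.0008,0,0,0,0.25],[-0.001,0,0,0,0.25],[-0.001,0,0,0,0.25]]';python3 -m creep '[[-0.0004,0,0,0,0.25],[-0.0008,0,0,0,0.25],[-0.001,0,0,0,0.25],[-0.001,0,0,0,0.25]]'
```

```text
time_s: 16.02
eef_pos: [599.1, -70.3, 165.1]
eef_rot: [0.075, 0.703, 0.075, -0.703]
wrist_force: [-3.0, 1.7, 5.2]
grip_width: 28.7
time_s: 16.52
eef_pos: [599.1, -70.3, 165.1]
eef_rot: [-0.074, -0.703, -0.075, 0.703]
wrist_force: [-0.3, 0.0, -0.5]
grip_width: 28.9
time_s: 17.02
eef_pos: [599.1, -70.3, 166.7]
eef_rot: [-0.075, -0.703, -0.075, 0.703]
wrist_force: [0.1, -0.0, -2.8]
grip_width: 29.2
```

```bash
python3 -m creep '[[-0.0004,0,0,0,0.25],[-0.0008,0,0,0,0.25],[-0.001,0,0,0,0.25],[-0.001,0,0,0,0.25]]';python3 -m creep '[[-0.0004,0,0,0,0.25],[-0.0008,0,0,0,0.25],[-0.001,0,0,0,0.25],[-0.001,0,0,0,0.25]]'
```

```text
time_s: 17.52
eef_pos: [598.9, -70.3, 166.9]
eef_rot: [-0.074, -0.703, -0.075, 0.704]
wrist_force: [1.1, 0.1, -9.7]
grip_width: 29.0
time_s: 18.02
eef_pos: [598.7, -70.4, 167.1]
eef_rot: [-0.074, -0.702, -0.075, 0.704]
wrist_force: [3.7, -0.5, -20.0]
grip_width: 28.7
```

```bash
python3 -m creep '[[0.00025,0,0,0,0.25],[0.00025,0,0,0,0.25],[0.00025,0,0,0,0.25]]';python3 -m creep '[[0,0,0,0,0.25],[0,0,0,0,0.25],[0,0,0,0,0.25],[0,0,0,0,0.25]]'; python3 -m creep '[[0,0,0,0,0.25],[0,0,0,0,0.25],[0,0,0,0,0.25],[0,0,0,0,0.25]]'
```

```text
time_s: 18.4
eef_pos: [598.7, -70.3, 167.3]
eef_rot: [-0.074, -0.702, -0.075, 0.704]
wrist_force: [2.9, -1.9, -24.9]
grip_width: 29.4
time_s: 18.9
eef_pos: [598.6, -70.3, 167.3]
eef_rot: [-0.074, -0.702, -0.075, 0.704]
wrist_force: [3.4, -1.5, -24.6]
grip_width: 29.0
time_s: 19.4
eef_pos: [598.6, -70.3, 167.3]
eef_rot: [-0.074, -0.702, -0.075, 0.704]
wrist_force: [2.9, -1.1, -25.1]
grip_width: 28.9
```

The force kept settling upward, to about 22.7 N net of weight. That is still under 25 N but above target, so I'll ease off to about 15 N.

```bash
python3 -m creep '[[0.0003,0,0,0,0.25],[0.0007,0,0,0,0.25],[0.0007,0,0,0,0.25],[0.0007,0,0,0,0.25],[0.0007,0,0,0,0.25]]'
```

```text
time_s: 20.02
eef_pos: [598.7, -70.3, 167.3]
eef_rot: [-0.074, -0.703, -0.075, 0.704]
wrist_force: [2.3, -1.1, -24.8]
grip_width: 29.2
```

```bash
python3 -m creep '[[0.0005,0,0,0,0.25],[0.0005,0,0,0,0.25],[0.0005,0,0,0,0.25]]'
```

```text
time_s: 20.4
eef_pos: [598.9, -70.3, 167.2]
eef_rot: [-0.074, -0.703, -0.075, 0.703]
wrist_force: [1.1, -0.6, -24.5]
grip_width: 29.1
```

```bash
python3 -m creep '[[0.0005,0,0,0,0.25],[0.0005,0,0,0,0.25],[0.0005,0,0,0,0.25]]'
```

```text
time_s: 20.78
eef_pos: [599.0, -70.3, 167.1]
eef_rot: [0.075, 0.703, 0.075, -0.703]
wrist_force: [0.0, 0.8, -20.8]
grip_width: 28.7
```

```bash
python3 -m creep '[[0.0003,0,0,0,0.25],[0.0003,0,0,0,0.25],[0.0003,0,0,0,0.25]]'
```

```text
time_s: 21.15
eef_pos: [599.2, -70.3, 167.1]
eef_rot: [0.075, 0.703, 0.075, -0.703]
wrist_force: [-0.9, -0.0, -17.3]
grip_width: 28.9
```

Exactly 15 N net. Holding for over a second.

```bash
python3 -m creep '[[0,0,0,0,0.25],[0,0,0,0,0.25],[0,0,0,0,0.25]]';python3 -m creep '[[0,0,0,0,0.25],[0,0,0,0,0.25],[0,0,0,0,0.25]]';python3 -m creep '[[0,0,0,0,0.25],[0,0,0,0,0.25],[0,0,0,0,0.25],[0,0,0,0,0.25]]'
```

```text
time_s: 21.52
eef_pos: [599.2, -70.3, 167.0]
eef_rot: [0.075, 0.703, 0.075, -0.703]
wrist_force: [-0.9, -0.3, -15.0]
grip_width: 28.9
time_s: 21.9
eef_pos: [599.2, -70.3, 167.0]
eef_rot: [0.075, 0.703, 0.075, -0.703]
wrist_force: [-1.4, 0.3, -14.1]
grip_width: 28.8
time_s: 22.4
eef_pos: [599.2, -70.3, 166.9]
eef_rot: [0.075, 0.703, 0.074, -0.703]
wrist_force: [-1.2, 0.0, -10.3]
grip_width: 29.0
```

The force relaxes to 8 N net during the hold because the arm servo creeps. I'll do a cleaner hold, correcting in short rows.

```bash
python3 -m creep '[[-0.0005,0,0,0,0.25],[-0.0005,0,0,0,0.25]]'
```

```text
time_s: 22.65
eef_pos: [599.2, -70.3, 167.0]
eef_rot: [0.075, 0.703, 0.075, -0.703]
wrist_force: [-1.3, 0.2, -12.1]
grip_width: 29.0
```

```bash
python3 -m creep '[[-0.0003,0,0,0,0.25],[-0.0003,0,0,0,0.25]]'
```

```text
time_s: 22.9
eef_pos: [599.1, -70.3, 167.0]
eef_rot: [-0.075, -0.703, -0.075, 0.703]
wrist_force: [0.2, 0.8, -14.9]
grip_width: 28.7
```

```bash
python3 -m creep '[[-0.0002,0,0,0,0.25],[-0.0002,0,0,0,0.25]]'
```

```text
time_s: 23.15
eef_pos: [599.0, -70.3, 167.0]
eef_rot: [-0.074, -0.703, -0.075, 0.703]
wrist_force: [0.8, 0.4, -16.5]
grip_width: 29.0
```

```bash
python3 -m creep '[[0,0,0,0,0.25],[0,0,0,0,0.25]]'
```

```text
time_s: 23.4
eef_pos: [599.0, -70.4, 167.1]
eef_rot: [-0.074, -0.703, -0.075, 0.703]
wrist_force: [0.4, -0.7, -17.7]
grip_width: 29.0
```

```bash
python3 -m creep '[[0.0003,0,0,0,0.25],[0.0003,0,0,0,0.25]]'
```

```text
time_s: 23.65
eef_pos: [599.0, -70.4, 167.1]
eef_rot: [-0.075, -0.703, -0.075, 0.703]
wrist_force: [0.7, -0.6, -17.8]
grip_width: 29.0
```

```bash
python3 -m creep '[[0,0,0,0,0.25],[0,0,0,0,0.25]]'
```

```text
time_s: 23.9
eef_pos: [599.0, -70.3, 167.1]
eef_rot: [-0.075, -0.703, -0.075, 0.703]
wrist_force: [-0.7, -0.4, -18.1]
grip_width: 28.8
```

```bash
python3 -m creep '[[0,0,0,0,0.25],[0,0,0,0,0.25]]'
```

```text
time_s: 24.15
eef_pos: [599.0, -70.3, 167.1]
eef_rot: [-0.075, -0.703, -0.075, 0.703]
wrist_force: [-1.1, -0.9, -18.4]
grip_width: 28.7
```

```bash
python3 -m creep '[[0,0,0,0,0.25],[0,0,0,0,0.25]]'
```

```text
time_s: 24.4
eef_pos: [599.0, -70.3, 167.1]
eef_rot: [-0.075, -0.703, -0.075, 0.703]
wrist_force: [0.2, -0.1, -18.1]
grip_width: 29.3
```

Held for over a second at 14–16 N net. Now pushing it back home.

```bash
python3 -m creep '[[0.0005,0,0,0,0.25],[0.001,0,0,0,0.25],[0.0015,0,0,0,0.25],[0.002,0,0,0,0.25],[0.0025,0,0,0,0.25],[0.003,0,0,0,0.25],[0.003,0,0,0,0.25],[0.003,0,0,0,0.25]]';python3 -m creep '[[0.0005,0,0,0,0.25],[0.001,0,0,0,0.25],[0.001,0,0,0,0.25],[0.001,0,0,0,0.25]]'
```

```text
time_s: 25.4
eef_pos: [599.6, -70.4, 165.3]
eef_rot: [0.075, 0.704, 0.074, -0.702]
wrist_force: [-0.6, 0.3, -1.3]
grip_width: 29.1
time_s: 25.9
eef_pos: [599.7, -70.4, 165.1]
eef_rot: [0.075, 0.704, 0.074, -0.702]
wrist_force: [-2.6, 1.2, 5.1]
grip_width: 28.8
```

```bash
python3 -m creep '[[0.0005,0,0,0,0.25],[0.001,0,0,0,0.25],[0.001,0,0,0,0.25],[0.001,0,0,0,0.25]]'
```

```text
time_s: 26.4
eef_pos: [599.7, -70.4, 165.1]
eef_rot: [0.075, 0.704, 0.074, -0.702]
wrist_force: [-3.4, 1.3, 8.8]
grip_width: 28.8
```

```bash
python3 -m creep '[[-0.0005,0,0,0,0.32],[-0.001,0,0,0,0.36],[-0.001,0,0,0,0.42],[-0.001,0,0,0,0.5],[-0.001,0,0,0,0.55],[-0.001,0,0,0,0.58],[-0.001,0,0,0,0.58]]' 20; python3 - <<'E'
from h import *
o,p,M=tool();print(o['wrist_force'],p.round(2),o['grip_width'])
im=eyes.camera("scene")[:,:,::-1].copy(); cv2.imwrite(f"pics/scene10.png",im)
crop("s","pics/scene10.png",175,195,120,100,6,"pics/e7.png")
E
```

```text
time_s: 27.28
eef_pos: [599.1, -70.3, 163.2]
eef_rot: [-0.075, -0.703, -0.075, 0.703]
wrist_force: [-0.6, -0.4, 0.4]
grip_width: 49.4
[-0.56439422 -0.43132394  0.35190291] [599.09 -70.32 163.16] 49.41323185245007
```

View pics/e7.png

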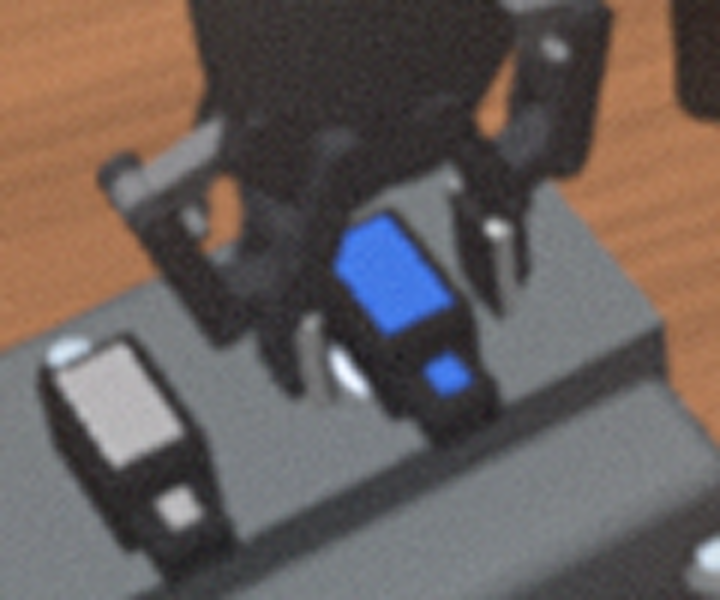

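Fingers are clear and the coil stayed put: the blue top is at (241,240), with the connector pointing the same way as its neighbour's. Retreating straight up and away.

```bash
python3 -m creep '[[-0.01,0,0,0,0.58],[-0.03,0,0,0,0.58],[-0.06,0,0,0,0.58],[-0.1,0,0,0,0.58],[-0.13,0,0,0,0.58],[-0.13,-0.05,0.015,0,0.58],[-0.13,-0.1,0.03,0,0.58],[-0.13,-0.15,0.045,0,0.58],[-0.13,-0.2,0.06,0,0.58],[-0.13,-0.24,0.07,0,0.58],[-0.13,-0.24,0.07,0,0.58],[-0.13,-0.24,0.07,0,0.58]]'; python3 - <<'E'
from h import *
o,p,M=tool();print(o['time_s'],o['wrist_force'],p.round(2),o['grip_width'])
for n in("scene","top"):
    im=eyes.camera(n); cv2.imwrite(f"pics/{n}11.png",im[:,:,::-1])
crop("s","pics/scene11.png",95,190,240,180,3.3,"pics/f1.png")
crop("s","pics/top11.png",340,170,200,145,4,"pics/f2.png")
S=cv2.imread("pics/scene11.png");P=cv2.imread("pics/top11.png")
b=lambda im,w:[(a,c) for a,c,_ in blobs(im,blue(im)&np.pad(np.ones((w[3]-w[1],w[2]-w[0]),bool),((w[1],480-w[3]),(w[0],640-w[2]))),15)]
s=b(S,(215,215,265,275));t=b(P,(385,220,430,280));print(s,t)
B=lambda L:max(L,key=lambda v:v[0])[1]
C=lambda L:min(L,key=lambda v:v[0])[1]
print("top centre",tri(B(s),B(t)),plane("top",B(t),192),plane("scene",B(s),192))
print("yaw top",np.degrees(np.arctan2(*((plane("top",C(t),179)-plane("top",B(t),192))[[1,0]]))))
E
```

```text
time_s: 28.82
eef_pos: [480.6, 149.4, 294.6]
eef_rot: [0.075, 0.704, 0.075, -0.702]
wrist_force: [-0.0, 0.5, -0.6]
grip_width: 49.5
28.825 [-0.00503687  0.45253387 -0.58393741] [480.59 149.42 294.57] 49.507618424283216
[(243, array([239.05, 240.32])), (42, array([249.14, 256.95]))] [(35, array([404.43, 227.43])), (284, array([409.94, 243.74]))]
top centre (array([599.16347365, -71.14483551, 197.68551903]), np.float64(0.13212094950336925)) [599.67497599 -72.287971   192.        ] [594.41196059 -70.25371988 192.        ]
yaw top 11.843518255664277
```

View pics/f1.png

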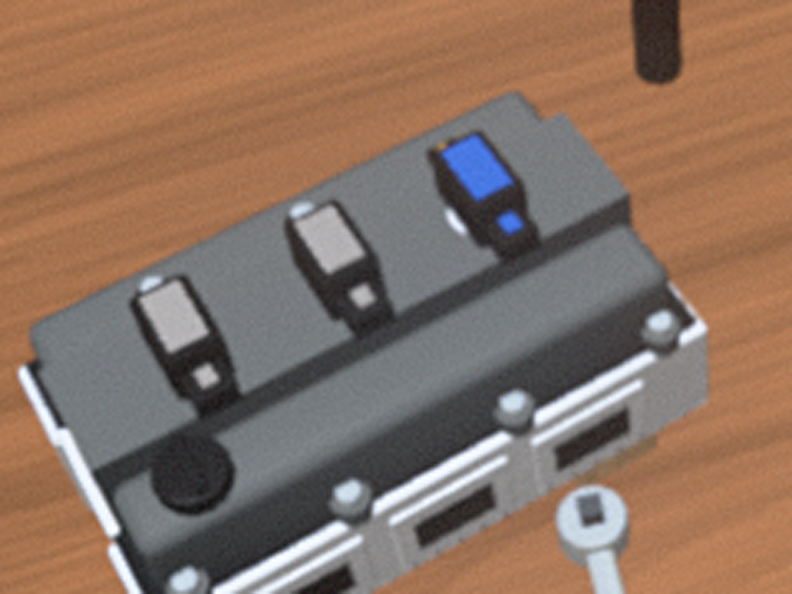

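View pics/top11.png

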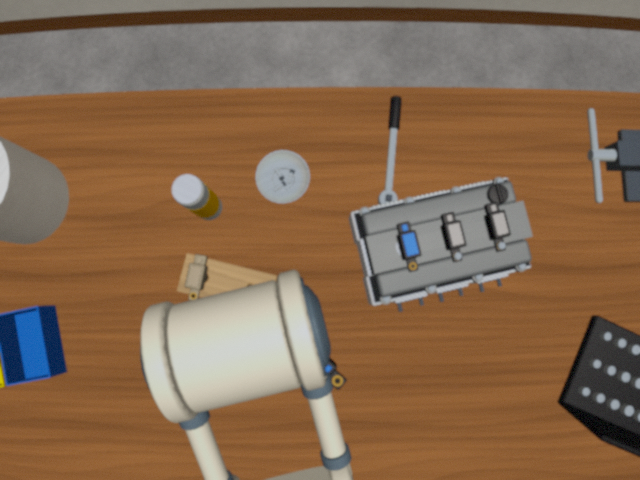

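View pics/f2.png

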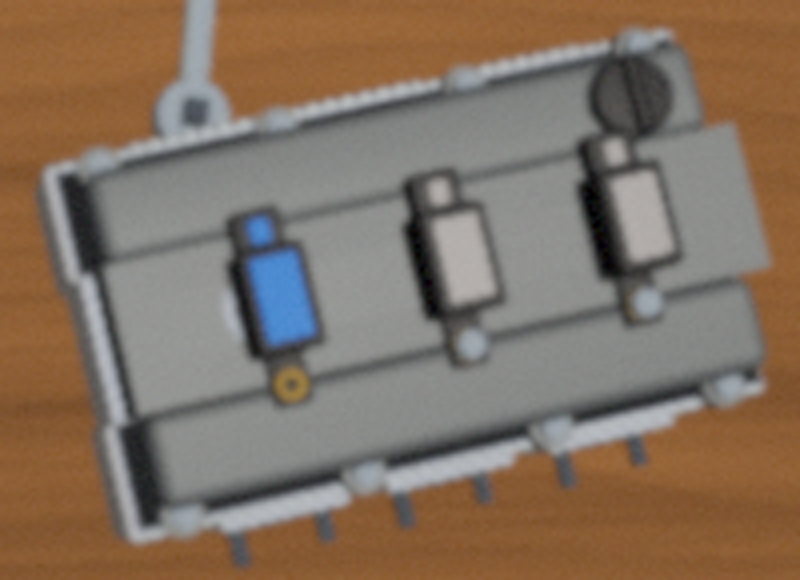

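The coil stands in line with its neighbours. Its top triangulates to 197.7 mm, where the same cameras read the 194 mm neighbour as 199.6 and the 160 mm deck as 165.4, so it really stands at about 192 mm, which is home. Yaw is 11.8° against the engine's 12.1°, with the eye over the boss. Handing in.

```bash
python3 -c "
from cell import ticket;print(ticket.hand_in())"
```

```text
the job is handed in; nothing more can be done
None
```

The new blue-topped coil is snapped onto the spark plug in the empty well, fully home on the deck and released. I handed the job in at about 29 s of the 72 s allowed.

- **Push and snap:** The push rose to about 9 N, a little above the 5–8 N expected. It then dropped to zero as the coil snapped on, and the housing seated on the deck under about 10 N.
- **Tug test:** The plug held the coil after about 1.5–2 mm of free play. The pull overshot at first because the arm kept settling: it stayed near 22–23 N net of the coil's weight for about 2 s, under the 25 N limit. I eased off, and the first 15 N hold sagged to 8 N. I then held 14–16 N for over a second and pressed the coil home again.
- **Final position:** The coil's top is at about 192 mm. The raw camera reading was 197.7 mm, but the two cameras together read about 5.5 mm high everywhere, shown by the deck and the fitted coils. Yaw is 11.8° against the engine's 12.1°, with the bolt eye over its thread.
- **Surroundings:** The spray can, dish and ratchet are where they were at the start. The old coil is still in the block. The arm partly hid the block and the two larger look-alike coils in the last top picture, but it never went near those.

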